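Raise the fork driver by four clicks and start it

TASK

Retune the tuning fork driver: with a fingertip, push the red lug of its dial round clockwise (seen from above) exactly four clicks, never past the fourth, and then press the green start button fully down and let it come back up. Only push and press: do not grip the dial or force it, and leave the tilting bin, the whistle, the lead counterweight and the ceramic pillar undisturbed.

Things in the scene. Friction and masses are not known exactly. Their poses are not given: they have to be found in the camera images.
- driver: Fixed grey console of the fork driver, 170 (its x) by 260 (its y) by 50 mm high; origin at the centre of its underside on the shelf. The dial stands at (-10, 55) mm of its x, y and the start button at (-10, -85) mm.
- dial_mount: Fixed black round dial base, radius 62 mm, 8 mm thick, on top of the console, carrying the dial; origin on the dial axis at the console's top. Its x axis points from the axis to where the lug stands at the start; its z is up.
- dial_centre (a point): Point on the dial's vertical axis, at the upper face of the aluminium disc (71 mm above the shelf). The disc has radius 54 mm and turns with the lug; a dark hub of radius 13 mm stands 8 mm above it.
- lug_top (a point): Centre of the top of the red lug, the finger stop on the dial: a radial bar from 23 to 53 mm from the axis (this point is 38 mm out), 10 mm thick, standing 24 mm above the disc, its top 95 mm above the shelf. It moves with the dial; the point's x axis points outwards from the dial axis.
- dial (a joint): Dial angle in rad, 0 at the start (resting in a click), growing clockwise seen from above. Fifteen clicks to the turn, one every 0.419 rad (24 degrees): the fourth is at 1.676 rad. Between clicks the dial resists with up to about 0.16 N m (some 4 N at the lug), then snaps by itself into the next click once halfway. Stops at -1.2 and 3.4 rad.
- start (a joint): Green start button's travel in m: 0 up, 0.006 fully down, sprung, 5 N at full travel.
- start_top (a point): Centre of the top of the green start button (radius 18 mm) when up; it moves with the button.
- bin (a joint): Tilt in rad of the open steel spare-parts bin (120 by 120 by 65 mm) about its side pins; 0 hanging level. It swings easily: leave alone.
- bin_pivot (a point): Middle of the bin's pin axis, 85 mm above the shelf; the bin's stand has two side uprights reaching 105 mm high, footprint 130 by 156 mm.
- whistle: Brass whistle standing upright, 80 mm tall, foot radius 18 mm; origin at the centre of its underside. Leave alone.
- weight: Cast lead counterweight, radius 26 mm, 46 mm tall with its stub; origin at the centre of its underside. Leave alone.
- pillar: Pale ribbed ceramic insulator pillar, radius 22 mm, 90 mm tall; origin at the centre of its underside. Leave alone.
There are look-alikes about, which are no part of the job. Of the things like the part that bears bin, leave any that is brown, orange or pink; of the rest the smaller one is meant.

How it is judged:
By the outcome, as a careful person would: the job done as asked, in the order asked, and still so for the second after the job is handed in, with the robot touching nothing.
It also fails if it takes over 45 s, if anything falls off the work surface, if the arm or the gripper's body presses on something with over 40 N, if the wrist force passes 120 N, or if a joint passes its speed limit or range.

ROBOT

A 6-joint arm with a two-finger parallel gripper is mounted at the origin on the work surface. World frame = base frame: x ahead of the robot, y to its left, z up, the work surface at z = 0. Lengths are in mm, angles in degrees, forces in N, time in s.
With the tool pointing down it reaches from about 350 to 850 mm from the base axis. Payload 8.1 kg.
Tool frame: the origin (TCP) lies at the very end of the fingers, on their centre line; the grasp point (between the pads) lies 19 mm behind it (pinch_z is the z of the grasp point in the tool frame, in mm); z points along the fingers, y is the direction in which the jaws open and shut (so a half turn about z gives the same grasp; the last joint's range is limited). The gripper opens to 85 mm and grips with 20 to 120 N. Pads are 22 mm wide; open, the fingers measure 114 mm over their backs; the gripper's body (76 mm by 85 mm) begins 54 mm behind the grasp point. The pads swing forward as they close: fully open they stand 13 mm farther back than shut.
Start: joints at [-73.877, 7.471, 85.268, -0, 87.261, -4.893], TCP at [215.198, -560.085, 231.292] pointing down, gripper open.
Joint ranges: [-169.43, 169.43], [-51.17, 129.36], [1.28, 143.12], [-76.62, 256.62], [0, 156.53], [-152.29, 152.29]. Speed limits (degrees/s): [136.94, 136.94, 159.86, 180, 180, 180].

INTERFACE

Orientations are given as [roll, pitch, yaw] about the fixed x, y, z axes, in that order (R = Rz(yaw) Ry(pitch) Rx(roll)).
In Python, from bench import * gives the robot as it stands.
- The arm moves only by the shell command python3 -m creep 'ROWS' [FORCE]. ROWS is a JSON object of lists of equal length, an entry for each row: "translation": the shift along the tool's x, y, z in mm, a list of three; "rotation": the turn, a rotation vector about the tool's x, y, z in rad, a list of three; "claw": the finger opening in mm, from 0 to 85.4. In form: {"translation": [[dx, dy, dz], ...], "rotation": [[ax, ay, az], ...], "claw": [claw, ...]}. A call has 1 to 10 rows; each row shifts and turns the commanded pose from where the row before left it, along the tool's axes as they then stand; what a row does not reach is not made up. A row lasts 1/10 s, in which the tool goes at most 50 mm and 8.59 degrees, less where a joint would pass 70% of its speed; a pose out of reach is approached as far as the arm can. A call is refused whole if a number of a shift passes 50 or a number of a turn 0.15, either way. A call with a gripper value outside its range is refused whole. The fingers move at their own pace and stop on an object; FORCE is the grip in N (left out, the last holds). Time passes only in rows, so rows that do not move let the fingers close. It gives the time, the measured TCP pose, the force and the opening at its end, in the units of the state.
- sense(): the state, without advancing time (a new reading comes with each control period).
- snapshot(name): name is "scene" or "top" or "wrist"; returns a dict with "frame" (480x640x3 uint8, red, green, blue), "intrinsics" (3x3 intrinsics, pixels), "extrinsics" (4x4, takes a point from camera to world coordinates). Camera axes: x right, y up, looking along -z (the intrinsics and any distortion apply to the point x, -y, -z); pixel columns grow to the right and rows downward; lengths in mm; the calibration is good to about 2 mm. A picture is of the moment at which its call begins. There is no depth.
- hand_in(): hands the job in, once; it reports no verdict.
The state is a dict: "time": time; "joint_pos": joint angles; "qd": joint speeds; "joint_efforts": joint torques, N m; "tool_pos": TCP position; "tcp_rot": TCP orientation; "ft_force": force on the tool from outside, world axes, zero at the start; "wrist_torque": the same for the moment, N m; "finger_gap": finger opening in mm.
Only numpy, scipy, OpenCV 4.12 (cv2) and the standard library are available. Lean on these libraries where they do the work, as an engineer would, in place of code of your own. Each camera call takes 0.05 s, during which the arm holds its last target.

## Working session

There is one attempt and no reset: what is moved stays moved. The work goes in short steps, Python scripts to look and compute and a shell command to move; the robot and the scene stay as the last step left them, time stands still between calls to the robot, and variables do not carry over. Pictures are saved under pics/ and viewed, and the job is handed in when it is done.

```bash
mkdir -p pics; ls; python3 - <<'E'
from bench import *
import cv2, numpy as np
s=sense(); print(s)
for n in ["scene","top","wrist"]:
    d=snapshot(n); cv2.imwrite(f"pics/{n}0.png",d["frame"][:,:,::-1]); np.savez(f"pics/{n}0.npz",**d)
    print(n,d["intrinsics"].round(1).tolist(),d["extrinsics"].round(3).tolist(),[k for k in d])
E
```

```text
pics
{'time': 0.0, 'joint_pos': array([-7.38790520e+01,  7.51561989e+00,  8.53325309e+01, -2.74770915e-04,
        8.72619712e+01, -4.89236067e+00]), 'qd': array([-0.07556945,  0.01920158,  0.02650416,  0.04045091, -0.01214981,
       -0.02543688]), 'joint_efforts': array([-7.78377416e-04, -5.69390166e+01, -5.00555634e+01, -2.02847787e-04,
        1.47331471e-02, -1.30846374e-05]), 'tool_pos': array([ 215.01581412, -559.5308674 ,  230.20794713]), 'tcp_rot': array([-1.79890256e+02, -9.11821459e-03,  2.10133133e+01]), 'ft_force': array([ 0.02903657, -0.4617088 , -0.38430889]), 'wrist_torque': array([ 0.01957288,  0.00344521, -0.03567747]), 'finger_gap': 85.19876829487889}
scene [[553.5, 0.0, 326.7], [0.0, 553.5, 242.1], [0.0, 0.0, 1.0]] [[-0.183, -0.561, 0.807, 1349.951], [0.983, -0.093, 0.158, 248.22], [-0.014, 0.823, 0.568, 697.274], [0.0, 0.0, 0.0, 1.0]] ['frame', 'intrinsics', 'extrinsics']
top [[496.3, 0.0, 323.0], [0.0, 496.3, 234.9], [0.0, 0.0, 1.0]] [[-0.013, 0.996, -0.094, 435.521], [-1.0, -0.012, 0.015, 101.175], [0.014, 0.094, 0.995, 1052.065], [0.0, 0.0, 0.0, 1.0]] ['frame', 'intrinsics', 'extrinsics']
wrist [[334.0, 0.0, 314.7], [0.0, 334.0, 245.0], [0.0, 0.0, 1.0]] [[0.359, 0.884, 0.3, 291.776], [-0.933, 0.341, 0.112, -530.971], [-0.003, -0.321, 0.947, 371.954], [0.0, 0.0, 0.0, 1.0]] ['frame', 'intrinsics', 'extrinsics']
```

View pics/scene0.png

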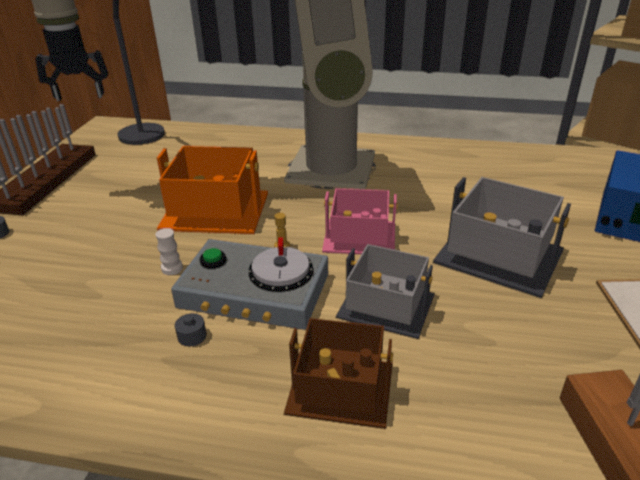

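View pics/top0.png

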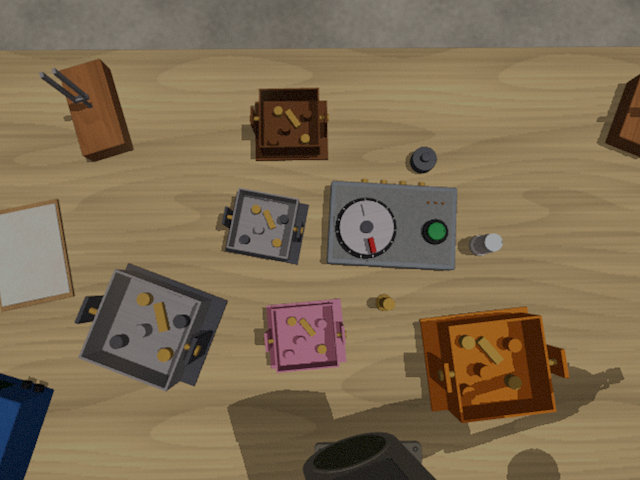

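Top view: the console is centred near (392,225), the dial at (366,227) with the red lug near (372,244), and the green button at (435,231). The whistle is at (386,303), the weight at (423,160) and the pillar at (487,244). Candidates for the bin:

- **Brown:** (290,122), excluded by colour.
- **Pink:** (305,335), excluded by colour.
- **Orange:** (497,365), excluded by colour.
- **Large grey:** (147,325).
- **Small grey:** (265,225). This is the smaller of the remaining two, so it is the one to leave alone.

Next I'll measure the dial and button and take an enlarged crop.

```bash
cat > h.py <<'E'
import numpy as np, cv2
def load(n):
    d=np.load(n); return d["frame"],d["intrinsics"],d["extrinsics"]
def ray(uv,K,T):
    p=np.linalg.inv(K)@np.array([uv[0],uv[1],1.]); v=T[:3,:3]@np.array([p[0],-p[1],-p[2]]); return T[:3,3],v/np.linalg.norm(v)
def onplane(uv,z,K,T):
    o,v=ray(uv,K,T); return o+v*(z-o[2])/v[2]
def tri(l):
    A=np.zeros((3,3));b=np.zeros(3)
    for o,v in l:
        P=np.eye(3)-np.outer(v,v);A+=P;b+=P@o
    x=np.linalg.solve(A,b); return x,[np.linalg.norm((np.eye(3)-np.outer(v,v))@(x-o)) for o,v in l]
def mask(f,kind):
    h=cv2.cvtColor(f,cv2.COLOR_RGB2HSV).astype(int);H,S,V=h[...,0],h[...,1],h[...,2]
    if kind=="red": m=((H<6)|(H>174))&(S>180)&(V>90)
    if kind=="green": m=(H>45)&(H<85)&(S>120)&(V>50)
    return m.astype(np.uint8)*255
def blobs(m,k=3):
    n,l,s,c=cv2.connectedComponentsWithStats(m); o=np.argsort(-s[1:,4])[:k]+1
    return [(s[i].tolist(),c[i].round(2).tolist()) for i in o]
E
python3 - <<'E'
from h import *
for n in ["top","scene"]:
    f,K,T=load(f"pics/{n}0.npz")
    for k in ["red","green"]: print(n,k,blobs(mask(f,k)))
f,K,T=load("pics/top0.npz")
a=cv2.resize(f[165:285,315:475],None,fx=5,fy=5,interpolation=cv2.INTER_CUBIC); cv2.imwrite("pics/ct.png",a[:,:,::-1])
f,K,T=load("pics/scene0.npz")
a=cv2.resize(f[205:335,165:335],None,fx=4.5,fy=4.5,interpolation=cv2.INTER_CUBIC); cv2.imwrite("pics/cs.png",a[:,:,::-1])
E
```

```text
top red [([369, 238, 7, 14, 60], [371.8, 244.6])]
top green [([428, 222, 18, 18, 255], [436.51, 230.8])]
scene red [([278, 238, 5, 17, 67], [280.22, 245.3])]
scene green [([203, 249, 19, 13, 199], [211.71, 254.92])]
```

View pics/ct.png

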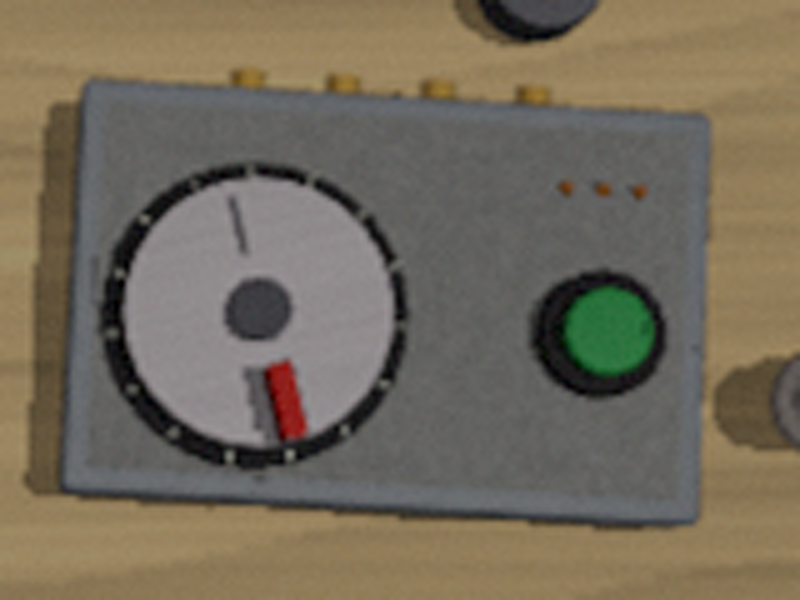

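View pics/cs.png

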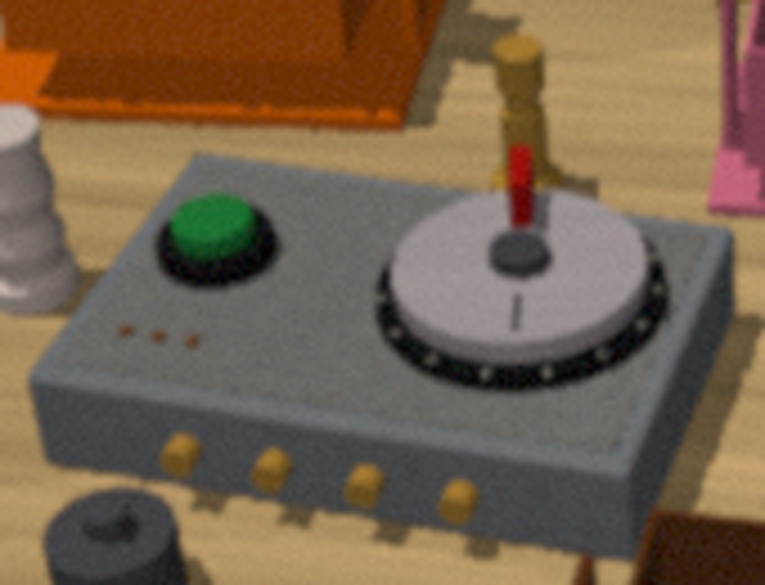

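View pics/wrist0.png

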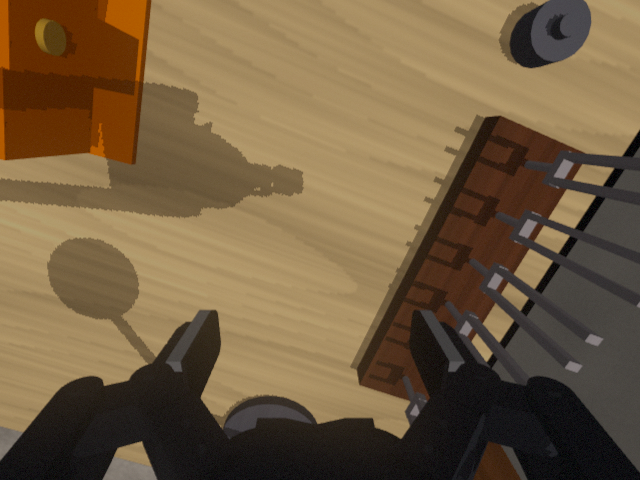

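```bash
python3 - <<'E'
from h import *
f,K,T=load("pics/top0.npz")
P=lambda c,z:onplane((c[0]/5+315-.4,c[1]/5+165-.4),z,K,T)
cs=[P(c,50) for c in [(90,80),(708,118),(697,522),(65,488)]]
cs=np.array(cs);print("corners",cs.round(1).tolist());ctr=cs.mean(0)
ey=(cs[0]+cs[3]-cs[1]-cs[2]);ex=cs[0]+cs[1]-cs[2]-cs[3]
print("ctr",ctr, "len",np.linalg.norm(ey)/2,np.linalg.norm(ex)/2,"yaw",np.degrees(np.arctan2(ey[1],ey[0]))-90,np.degrees(np.arctan2(ex[1],ex[0])))
yw=np.radians((np.degrees(np.arctan2(ey[1],ey[0]))-90+np.degrees(np.arctan2(ex[1],ex[0])))/2)
R=np.array([[np.cos(yw),-np.sin(yw)],[np.sin(yw),np.cos(yw)]])
print("dial from console",ctr[:2]+R@[-10,55],"button",ctr[:2]+R@[-10,-85])
# disc
h=cv2.cvtColor(f,cv2.COLOR_RGB2HSV);m=((h[...,2]>115)&(h[...,1]<45)).astype(np.uint8)*255
print(blobs(m))
n,l,s,c=cv2.connectedComponentsWithStats(m);i=l[215,355]
cn=max(cv2.findContours((l==i).astype(np.uint8),0,1)[0],key=cv2.contourArea)
q=cv2.convexHull(cn);e=cv2.fitEllipse(q);print("disc ellipse",e,"world",onplane(e[0],71,K,T), "hub@79",P((258,309),79))
W=[]
for n in ["top","scene"]:
    f,K,T=load(f"pics/{n}0.npz")
    g=mask(f,"green");cn=max(cv2.findContours(g,0,1)[0],key=cv2.contourArea);e=cv2.fitEllipse(cn);print(n,e)
    W.append(ray(e[0],K,T))
    for z in (65,70,75):print(z,onplane(e[0],z,K,T).round(1))
print("btn tri",tri(W))
f,K,T=load("pics/top0.npz")
r=mask(f,"red");rect=cv2.minAreaRect(cv2.findNonZero(r));print(rect)
for c in [(278,363),(295,437),(265,367),(290,360),(305,435),(283,440)]: print("lug",c,P(c,95).round(1))
print("lug tip ctr",P((278,364),95),P((294,438),95))
print("lug blob",onplane((371.8,244.6),95,K,T))
print("tick mark",P((232,197),71),P((244,252),71))
for nm,c,z in [("whistle",(386,303),80),("pillar",(492,242),90),("weight",(424,158),46)]: print(nm,onplane(c,z,K,T).round())
E
```

```text
corners [[641.3, 65.0, 50.0], [622.9, -188.7, 50.0], [457.4, -177.9, 50.0], [474.3, 77.6, 50.0]]
ctr [548.95252775 -55.97631406  50.        ] len 255.21785338312947 166.66311313525085 yaw -3.9747781336394326 -4.02421956735182
dial from console [ 5.42813007e+02 -4.12780255e-01] button [ 533.04832254 -140.07183271]
[([324, 0, 316, 48, 12751], [478.08, 23.53]), ([0, 0, 208, 50, 7599], [104.57, 26.51]), ([0, 204, 70, 102, 5724], [30.86, 255.57])]
disc ellipse ((366.3153991699219, 226.75660705566406), (52.75946807861328, 53.35306167602539), 104.34919738769531) world [5.43034013e+02 2.61639776e-02 7.10000000e+01] hub@79 [542.86835272   1.06411342  79.        ]
top ((436.4992370605469, 230.78793334960938), (16.87003517150879, 17.451797485351562), 135.46112060546875)
65 [ 533.9 -141.4   65. ]
70 [ 533.4 -140.1   70. ]
75 [ 532.9 -138.9   75. ]
scene ((211.6937255859375, 254.9420928955078), (12.412569999694824, 18.236740112304688), 78.75566864013672)
65 [ 531.9 -141.1   65. ]
70 [ 538.4 -138.    70. ]
75 [ 544.8 -134.9   75. ]
btn tri (array([ 533.68731703, -140.63368892,   66.40681376]), [np.float64(0.38568418595713394), np.float64(0.3856841859570937)])
((371.7647399902344, 244.55885314941406), (13.581995010375977, 4.123105525970459), 75.96376037597656)
lug (278, 363) [520.   -4.6  95. ]
lug (295, 437) [491.1 -10.6  95. ]
lug (265, 367) [5.185e+02 5.000e-01 9.500e+01]
lug (290, 360) [521.1  -9.3  95. ]
lug (305, 435) [491.9 -14.4  95. ]
lug (283, 440) [490.   -5.9  95. ]
lug tip ctr [519.5623037  -4.5988258  95.       ] [490.76582829 -10.16253847  95.        ]
lug blob [505.53263369  -7.39311927  95.        ]
tick mark [588.9236963   9.694831   71.       ] [566.69745505   5.34940671  71.        ]
whistle [392. -34.  80.]
pillar [ 508. -243.   90.]
weight [ 688. -125.   46.]
```

Measured so far:

| Item | World position |
|---|---|
| Dial axis | (543, 0); console-derived (542.8, -0.4) agrees |
| Lug direction | -168.8° |
| Button | (533.5, -140.4), top around z 66 |

I'll travel over at height with the claw shut.

```bash
python3 -m creep '{"translation": [[31,-26,0],[31,-26,0],[31,-26,0],[31,-26,0],[31,-26,0],[31,-26,0],[31,-26,0],[31,-26,0],[31,-26,0],[31,-26,0]], "rotation": [[0,0,0],[0,0,0],[0,0,0],[0,0,0],[0,0,0],[0,0,0],[0,0,0],[0,0,0],[0,0,0],[0,0,0]], "claw": [0,0,0,0,0,0,0,0,0,0]}'
python3 -m creep '{"translation": [[31,-26,0],[31,-26,0],[31,-26,0],[31,-26,0],[31,-26,0],[0,0,0]], "rotation": [[0,0,0],[0,0,0],[0,0,0],[0,0,0],[0,0,0],[0,0,0]], "claw": [0,0,0,0,0,0]}'
python3 -m creep '{"translation": [[0,0,7],[0,0,7],[0,0,7],[0,0,7],[0,0,7],[0,0,7],[0,0,7],[0,0,7],[0,0,7],[0,0,7]], "rotation": [[0,0,-0.14],[0,0,-0.14],[0,0,-0.14],[0,0,-0.14],[0,0,-0.14],[0,0,-0.14],[0,0,-0.14],[0,0,-0.14],[0,0,-0.14],[0,0,-0.14]], "claw": [0,0,0,0,0,0,0,0,0,0]}'
python3 - <<'E'
from bench import *
import cv2
s=sense();print(s["time"],s["tool_pos"].round(1),s["tcp_rot"].round(2),s["ft_force"].round(2),s["joint_pos"].round(1))
d=snapshot("wrist");cv2.imwrite("pics/w1.png",d["frame"][:,:,::-1])
E
```

```text
time: 1.15
tool_pos: [411.7, -204.6, 231.2]
tcp_rot: [180.0, -0.0, 21.0]
ft_force: [0.5, 0.1, -0.6]
finger_gap: 0.7
time: 1.75
tool_pos: [510.5, -25.2, 230.9]
tcp_rot: [-179.9, -0.0, 21.3]
ft_force: [-0.5, -0.8, 0.3]
finger_gap: -0.3
time: 2.75
tool_pos: [509.0, -29.7, 160.8]
tcp_rot: [-180.0, -0.0, 101.5]
ft_force: [-0.4, -0.2, -0.1]
finger_gap: -0.0
2.75 [509.  -29.7 160.8] [-179.97   -0.    101.54] [-0.38 -0.18 -0.14] [ -9.1  -4.  104.4  -0.   79.6 -20.6]
```

View pics/w1.png

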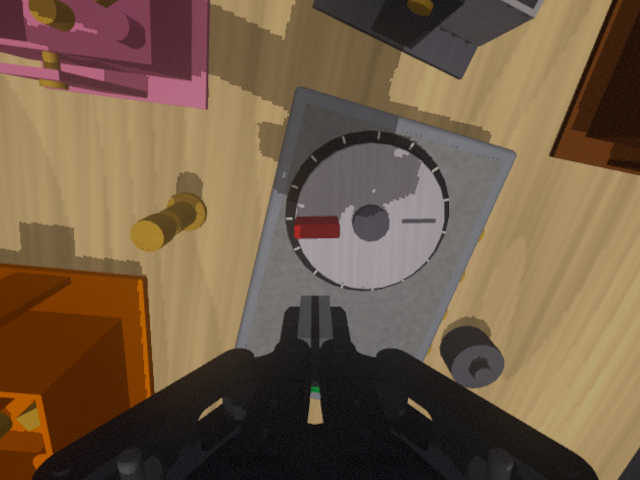

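The wrist view shows the lug at (317,228) straight ahead of the shut fingertips at (315,300), with a small gap. The whistle at (170,225) and the weight at (472,355) are clear. Next I'll lower to z≈82, about 10 mm behind the lug.

```bash
python3 -m creep '{"translation": [[-4,0,15],[0,0,15],[0,0,15],[0,0,14],[0,0,10],[0,0,10],[0,0,0]], "rotation": [[0,0,0],[0,0,0],[0,0,0],[0,0,0],[0,0,0],[0,0,0],[0,0,0]], "claw": [0,0,0,0,0,0,0]}'
python3 - <<'E'
from bench import *
import cv2
s=sense();print(s["time"],s["tool_pos"].round(1),s["tcp_rot"].round(2),s["ft_force"].round(2))
for n in ("wrist","scene"):
    d=snapshot(n);cv2.imwrite(f"pics/{n}2.png",d["frame"][:,:,::-1])
    if n=="scene": cv2.imwrite("pics/s2c.png",cv2.resize(d["frame"][150:300,180:360],None,fx=4,fy=4)[:,:,::-1])
E
```

```text
time: 3.5
tool_pos: [509.0, -32.9, 80.5]
tcp_rot: [-179.9, -0.1, 101.2]
ft_force: [-0.2, -0.4, -0.8]
finger_gap: 0.1
3.5 [509.  -32.9  80.5] [-1.7985e+02 -6.0000e-02  1.0122e+02] [-0.16 -0.42 -0.77]
```

View pics/s2c.png

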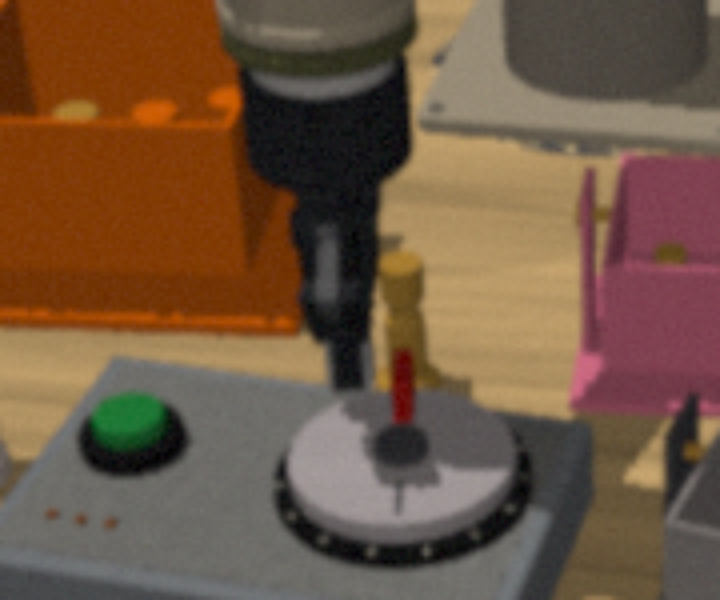

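View pics/wrist2.png

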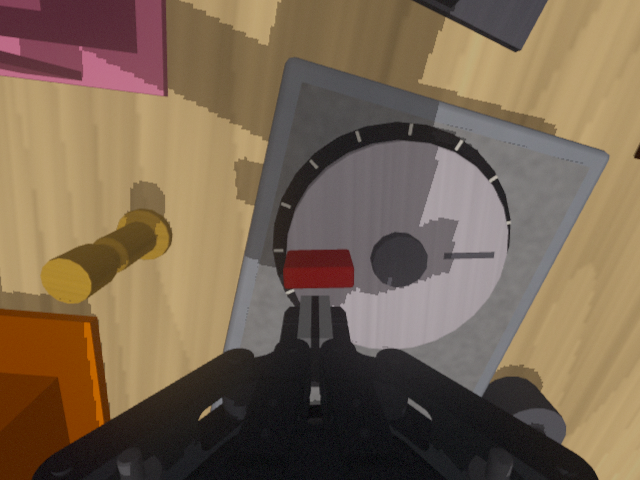

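The scene crop shows the fingertips over the disc edge, just short of the lug, with no contact. The wrist view has the lug's face at (318,287) and the fingertip ahead of it at (315,297). I'll close the gap and start the arc about the dial axis: per row, a 0.03 rad turn with a shift of (1.18, -0.46).

```bash
python3 -m creep '{"translation": [[2,0,0],[2,0,0],[2,0,0],[2,0,0],[1,0,0]], "rotation": [[0,0,0],[0,0,0],[0,0,0],[0,0,0],[0,0,0]], "claw": [0,0,0,0,0]}'
python3 -m creep '{"translation": [[1.18,-0.46,0],[1.18,-0.46,0],[1.18,-0.46,0],[1.18,-0.46,0],[0,0,0]], "rotation": [[0,0,0.03],[0,0,0.03],[0,0,0.03],[0,0,0.03],[0,0,0]], "claw": [0,0,0,0,0]}'
cat > look.py <<'E'
import sys
from bench import *
from h import *
s=sense();p=s["tool_pos"];print(round(s["time"],2),p.round(1),s["tcp_rot"].round(2),s["ft_force"].round(2))
y=np.radians(s["tcp_rot"][2]);d=np.array([543,0])-p[:2];print("centre in tool x,y",d@[np.cos(y),np.sin(y)],d@[np.sin(y),-np.cos(y)])
for n in sys.argv[2:]:
    d=snapshot(n);f=d["frame"];K=d["intrinsics"];T=d["extrinsics"]
    b=blobs(mask(f,"red"),1)
    print(n,b)
    if n=="top":
        w=onplane(b[0][1],95,K,T);a=np.degrees(np.arctan2(w[1],w[0]-543));print("lug",w.round(1),"dial deg",round((-168.8-a)%360,1), "r",np.hypot(w[1],w[0]-543).round(1))
        f=cv2.resize(f[165:285,315:475],None,fx=5,fy=5)
    cv2.imwrite(f"pics/{n}_{sys.argv[1]}.png",f[:,:,::-1])
E
python3 look.py 3 top wrist
```

```text
time: 4.1
tool_pos: [508.5, -24.1, 82.5]
tcp_rot: [180.0, 0.0, 101.2]
ft_force: [-0.1, -1.6, 1.0]
finger_gap: -0.2
time: 4.6
tool_pos: [506.1, -20.5, 82.5]
tcp_rot: [180.0, 0.1, 94.3]
ft_force: [-0.1, -4.4, 1.2]
finger_gap: -0.1
4.6 [506.1 -20.5  82.5] [1.7997e+02 6.0000e-02 9.4320e+01] [-0.13 -4.37  1.22]
centre in tool x,y 17.651334459840236 38.36121036983047
top []Traceback (most recent call last):
  File "look.py", line 11, in <module>
    w=onplane(b[0][1],95,K,T);a=np.degrees(np.arctan2(w[1],w[0]-543));print("lug",w.round(1),"dial deg",round((-168.8-a)%360,1), "r",np.hypot(w[1],w[0]-543).round(1))
              ~^^^
IndexError: list index out of range
```

The force of 4.4 N shows contact. The top view is hidden by the hand, so I'll use the wrist camera instead.

```bash
cat > look.py <<'E'
import sys
from bench import *
from h import *
s=sense();p=s["tool_pos"];print(round(s["time"],2),p.round(1),s["tcp_rot"].round(2),s["ft_force"].round(2))
y=np.radians(s["tcp_rot"][2]);d=np.array([543,0])-p[:2];print("centre in tool x,y",d@[np.cos(y),np.sin(y)],d@[np.sin(y),-np.cos(y)],"tool turned",101.2-s["tcp_rot"][2])
for n in sys.argv[2:]:
    d=snapshot(n);f=d["frame"];K=d["intrinsics"];T=d["extrinsics"]
    np.savez(f"pics/{n}_{sys.argv[1]}.npz",**d)
    h=cv2.cvtColor(f,cv2.COLOR_RGB2HSV).astype(int)
    m=(((h[...,0]<6)|(h[...,0]>174))&(h[...,1]>180)&(h[...,2]>70)).astype(np.uint8)*255
    b=blobs(m,2); print(n,b)
    if b:
        w=onplane(b[0][1],95 if n=="top" else 91,K,T);a=np.degrees(np.arctan2(w[1],w[0]-543));print("lug",w.round(1),"dial deg ~",round((-168.8-a+180)%360-180,1), "r",np.hypot(w[1],w[0]-543).round(1))
    if n=="top": f=cv2.resize(f[165:285,315:475],None,fx=5,fy=5)
    if n=="scene": f=cv2.resize(f[170:320,180:360],None,fx=4,fy=4)
    cv2.imwrite(f"pics/{n}_{sys.argv[1]}.png",f[:,:,::-1])
E
python3 look.py 3 wrist
```

```text
4.65 [506.1 -20.4  82.5] [1.7998e+02 5.0000e-02 9.4390e+01] [ 0.91 -3.64  0.47]
centre in tool x,y 17.535650205460602 38.40294251986934 tool turned 6.810157600957183
wrist [([282, 278, 67, 26, 1304], [313.95, 292.04]), ([311, 270, 9, 7, 22], [314.91, 273.05])]
lug [504.1  -5.5  91. ] dial deg ~ 3.2 r 39.3
```

View pics/wrist_3.png

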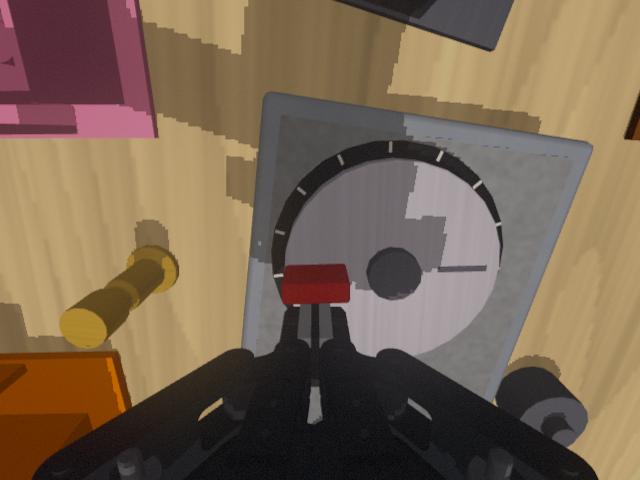

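```bash
python3 -m creep '{"translation": [[1.18,-0.46,0],[1.18,-0.46,0],[1.18,-0.46,0]], "rotation": [[0,0,0.03],[0,0,0.03],[0,0,0.03]], "claw": [0,0,0]}'
python3 -m creep '{"translation": [[1.18,-0.46,0],[1.18,-0.46,0]], "rotation": [[0,0,0.03],[0,0,0.03]], "claw": [0,0]}'
python3 -m creep '{"translation": [[1.18,-0.46,0],[0,0,0]], "rotation": [[0,0,0.03],[0,0,0]], "claw": [0,0]}'
python3 look.py 4 wrist
```

```text
time: 5.0
tool_pos: [504.4, -16.3, 82.4]
tcp_rot: [-180.0, -0.0, 89.2]
ft_force: [0.1, 0.6, -0.7]
finger_gap: -0.1
time: 5.2
tool_pos: [503.3, -13.6, 82.2]
tcp_rot: [-180.0, -0.0, 85.7]
ft_force: [1.2, -0.0, 0.8]
finger_gap: 0.0
time: 5.4
tool_pos: [503.0, -12.4, 82.2]
tcp_rot: [-180.0, -0.0, 84.1]
ft_force: [-0.8, 0.1, -0.5]
finger_gap: 0.2
5.4 [503.  -12.4  82.2] [-1.7997e+02 -4.0000e-02  8.4060e+01] [-0.81  0.09 -0.55]
centre in tool x,y 16.473972044047922 38.53534688623532 tool turned 17.136772987545513
wrist [([282, 257, 69, 41, 1553], [313.29, 282.14]), ([309, 266, 8, 5, 14], [312.79, 268.29])]
lug [504.    7.5  91. ] dial deg ~ 22.1 r 39.7
```

View pics/wrist_4.png

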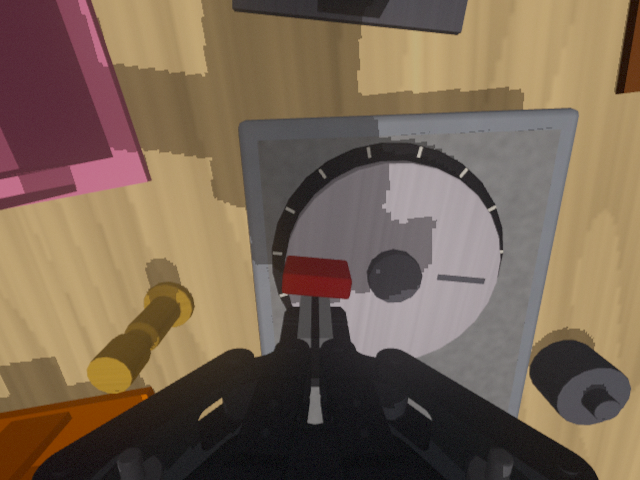

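The dial has snapped into click 1: it reads about 22° with a known bias near -2°, and the force has fallen to zero. Continuing to click 2.

```bash
python3 -m creep '{"translation": [[1.18,-0.46,0],[1.18,-0.46,0],[1.18,-0.46,0],[1.18,-0.46,0],[1.18,-0.46,0],[1.18,-0.46,0],[1.18,-0.46,0],[1.18,-0.46,0],[1.18,-0.46,0],[1.18,-0.46,0]], "rotation": [[0,0,0.03],[0,0,0.03],[0,0,0.03],[0,0,0.03],[0,0,0.03],[0,0,0.03],[0,0,0.03],[0,0,0.03],[0,0,0.03],[0,0,0.03]], "claw": [0,0,0,0,0,0,0,0,0,0]}'
python3 -m creep '{"translation": [[1.18,-0.46,0],[0,0,0]], "rotation": [[0,0,0.03],[0,0,0]], "claw": [0,0]}'
python3 look.py 5 wrist
```

```text
time: 6.45
tool_pos: [501.2, -0.7, 82.2]
tcp_rot: [-180.0, 0.0, 66.9]
ft_force: [0.2, -1.2, -0.5]
finger_gap: -0.0
time: 6.65
tool_pos: [501.5, 1.0, 82.3]
tcp_rot: [-180.0, -0.0, 65.2]
ft_force: [1.0, -0.6, -0.9]
finger_gap: -0.4
6.65 [501.5   1.   82.3] [-1.7999e+02 -2.0000e-02  6.5170e+01] [ 0.98 -0.63 -0.95]
centre in tool x,y 16.487197943652333 38.11131648967856 tool turned 36.02729410655472
wrist [([282, 247, 70, 46, 1626], [312.69, 273.54]), ([321, 262, 3, 4, 6], [321.83, 263.83])]
lug [510.5  23.1  91. ] dial deg ~ 46.6 r 39.9
```

Click 2 reached (46.6° ≈ 48°). On to click 3.

```bash
python3 -m creep '{"translation": [[1.18,-0.46,0],[1.18,-0.46,0],[1.18,-0.46,0],[1.18,-0.46,0],[1.18,-0.46,0],[1.18,-0.46,0],[1.18,-0.46,0],[1.18,-0.46,0],[1.18,-0.46,0],[1.18,-0.46,0]], "rotation": [[0,0,0.03],[0,0,0.03],[0,0,0.03],[0,0,0.03],[0,0,0.03],[0,0,0.03],[0,0,0.03],[0,0,0.03],[0,0,0.03],[0,0,0.03]], "claw": [0,0,0,0,0,0,0,0,0,0]}'
python3 -m creep '{"translation": [[1.18,-0.46,0],[1.18,-0.46,0]], "rotation": [[0,0,0.03],[0,0,0.03]], "claw": [0,0]}'
python3 -m creep '{"translation": [[1.18,-0.46,0],[0,0,0]], "rotation": [[0,0,0.03],[0,0,0]], "claw": [0,0]}'
python3 look.py 6 wrist
```

```text
time: 7.7
tool_pos: [503.6, 12.8, 82.2]
tcp_rot: [-180.0, 0.1, 48.0]
ft_force: [-2.3, -3.4, 2.8]
finger_gap: -0.2
time: 7.9
tool_pos: [504.5, 15.1, 82.3]
tcp_rot: [-180.0, 0.1, 44.5]
ft_force: [-2.1, -1.4, 2.2]
finger_gap: 0.1
time: 8.1
tool_pos: [505.4, 16.8, 82.3]
tcp_rot: [-180.0, 0.0, 42.8]
ft_force: [-0.5, 0.6, 0.8]
finger_gap: -0.1
8.1 [505.4  16.8  82.3] [-179.99    0.     42.84] [-0.46  0.65  0.84]
centre in tool x,y 16.137198937541413 37.88664597085134 tool turned 58.35668522158285
wrist [([281, 274, 68, 29, 1238], [310.2, 291.95]), ([296, 270, 7, 5, 13], [299.38, 272.46])]
lug [515.1  28.4  91. ] dial deg ~ 56.7 r 39.8
```

View pics/wrist_6.png

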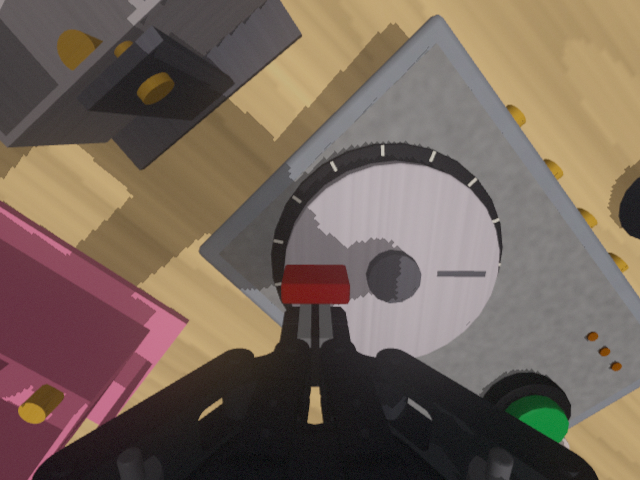

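The dial is just short of halfway to click 3. One more small row.

```bash
python3 -m creep '{"translation": [[1.18,-0.46,0],[0,0,0]], "rotation": [[0,0,0.03],[0,0,0]], "claw": [0,0]}'
python3 look.py 7 wrist
```

```text
time: 8.35
tool_pos: [506.1, 18.0, 82.3]
tcp_rot: [-180.0, -0.0, 41.1]
ft_force: [-0.5, 0.4, -0.0]
finger_gap: -0.1
8.35 [506.1  18.   82.3] [-1.800e+02 -1.000e-02  4.113e+01] [-0.47  0.4  -0.05]
centre in tool x,y 15.98955660367421 37.8391277587377 tool turned 60.072445366978
wrist [([282, 258, 65, 34, 1084], [310.09, 275.98]), ([292, 254, 2, 3, 5], [292.4, 254.8])]
lug [521.9  34.3  91. ] dial deg ~ 69.5 r 40.3
```

Click 3 reached (the mask reads 69.5°, settled value 72°). For the last click I'll approach to about 80° and then take single rows.

```bash
python3 -m creep '{"translation": [[1.18,-0.46,0],[1.18,-0.46,0],[1.18,-0.46,0],[1.18,-0.46,0],[1.18,-0.46,0],[1.18,-0.46,0],[1.18,-0.46,0],[1.18,-0.46,0],[1.18,-0.46,0],[1.18,-0.46,0]], "rotation": [[0,0,0.03],[0,0,0.03],[0,0,0.03],[0,0,0.03],[0,0,0.03],[0,0,0.03],[0,0,0.03],[0,0,0.03],[0,0,0.03],[0,0,0.03]], "claw": [0,0,0,0,0,0,0,0,0,0]}'
python3 -m creep '{"translation": [[1.18,-0.46,0],[1.18,-0.46,0],[0,0,0]], "rotation": [[0,0,0.03],[0,0,0.03],[0,0,0]], "claw": [0,0,0]}'
python3 look.py 8 wrist
```

```text
time: 9.4
tool_pos: [512.7, 27.8, 82.2]
tcp_rot: [-180.0, 0.1, 23.9]
ft_force: [-3.7, -2.3, 3.6]
finger_gap: -0.3
time: 9.7
tool_pos: [514.9, 29.8, 82.2]
tcp_rot: [180.0, 0.0, 20.5]
ft_force: [-1.7, -0.9, 1.0]
finger_gap: 0.3
9.7 [514.9  29.8  82.2] [1.80e+02 4.00e-02 2.05e+01] [-1.72 -0.9   1.02]
centre in tool x,y 15.932435402968439 37.767086545653655 tool turned 80.7032096693555
wrist [([281, 282, 69, 22, 1017], [309.81, 293.21]), ([346, 301, 3, 1, 3], [347.0, 301.0])]
lug [527.8  36.5  91. ] dial deg ~ 78.6 r 39.6
```

View pics/wrist_8.png

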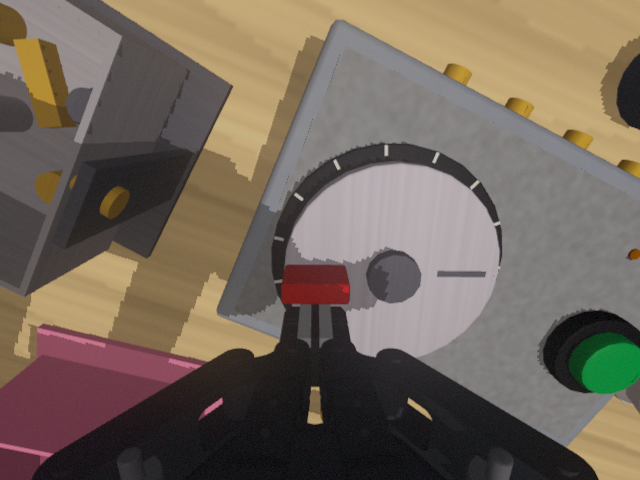

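Still in contact at about 80°, and the snap comes at 84°. Half-rows now.

```bash
python3 -m creep '{"translation": [[0.8,-0.31,0],[0.8,-0.31,0],[0,0,0]], "rotation": [[0,0,0.02],[0,0,0.02],[0,0,0]], "claw": [0,0,0]}'
python3 look.py 9 wrist
```

```text
time: 10.05
tool_pos: [516.7, 31.2, 82.4]
tcp_rot: [-180.0, -0.0, 18.1]
ft_force: [-0.3, -0.1, -0.3]
finger_gap: 0.1
10.05 [516.7  31.2  82.4] [-1.800e+02 -3.000e-02  1.812e+01] [-0.33 -0.15 -0.26]
centre in tool x,y 15.293490702944156 37.871958240364265 tool turned 83.0828785947048
wrist [([283, 261, 70, 32, 1322], [316.97, 276.95]), ([291, 258, 1, 1, 1], [291.0, 258.0])]
lug [538.2  36.8  91. ] dial deg ~ 93.8 r 37.2
```

It snapped to about 94–96° and the force is zero. Backing off, lifting clear and checking from above.

```bash
python3 -m creep '{"translation": [[-4,0,0],[-4,0,0],[-2,0,0],[0,0,-15],[0,0,-20],[0,0,-20],[0,10,-10],[-9,40,0],[-9,40,0],[-9,40,0]], "rotation": [[0,0,0],[0,0,0],[0,0,0],[0,0,0],[0,0,0],[0,0,0],[0,0,0],[0,0,0],[0,0,0],[0,0,0]], "claw": [0,0,0,0,0,0,0,0,0,0]}'
python3 -m creep '{"translation": [[0,38,0],[0,0,0]], "rotation": [[0,0,0],[0,0,0]], "claw": [0,0]}'
python3 look.py 10 wrist scene top
```

```text
time: 11.1
tool_pos: [522.0, -105.9, 148.1]
tcp_rot: [180.0, -0.0, 18.2]
ft_force: [0.4, 1.2, -0.8]
finger_gap: -0.2
time: 11.3
tool_pos: [534.3, -145.2, 148.0]
tcp_rot: [179.9, -0.0, 17.9]
ft_force: [-1.3, 0.2, -0.3]
finger_gap: 0.1
11.3 [ 534.3 -145.2  148. ] [ 1.7986e+02 -3.0000e-02  1.7920e+01] [-1.34  0.24 -0.31]
centre in tool x,y 52.96852883588567 -135.45517180918185 tool turned 83.27973965107508
wrist [([0, 158, 56, 27, 967], [23.62, 170.39]), ([56, 165, 4, 4, 8], [57.38, 166.25])]
lug [539.9  34.6  91. ] dial deg ~ 96.0 r 34.7
scene [([293, 253, 15, 11, 159], [299.76, 258.13])]
lug [548.2  40.1  91. ] dial deg ~ 108.6 r 40.5
top [([341, 226, 15, 6, 64], [347.84, 228.25])]
lug [537.9  38.5  95. ] dial deg ~ 93.7 r 38.8
```

View pics/wrist_10.png

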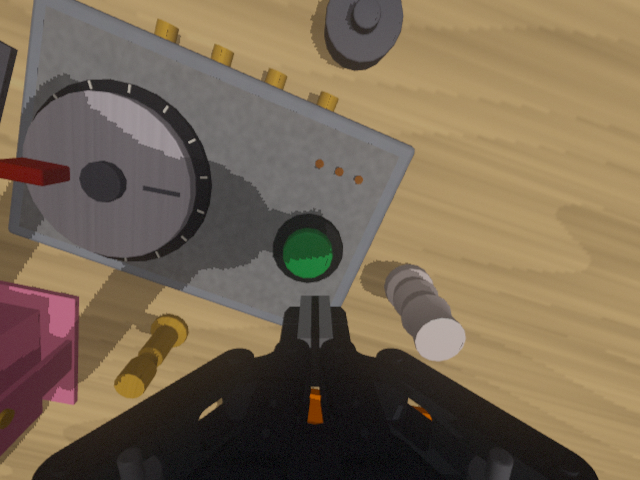

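View pics/scene_10.png

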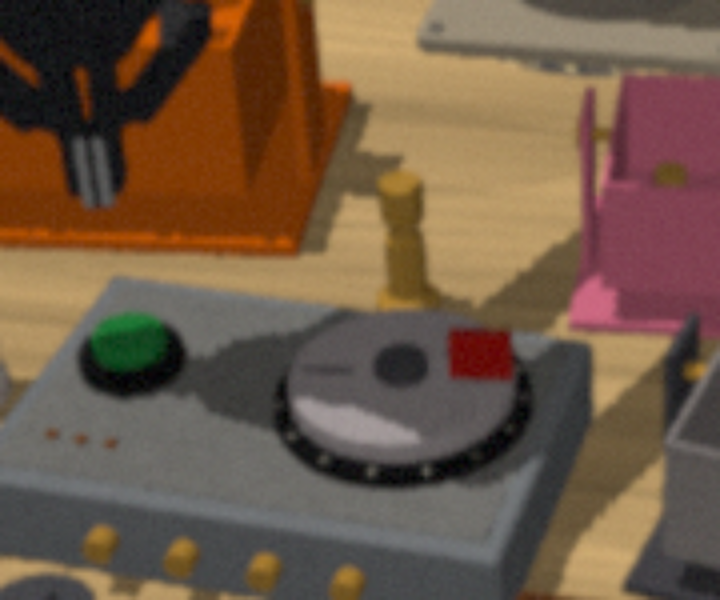

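View pics/top_10.png

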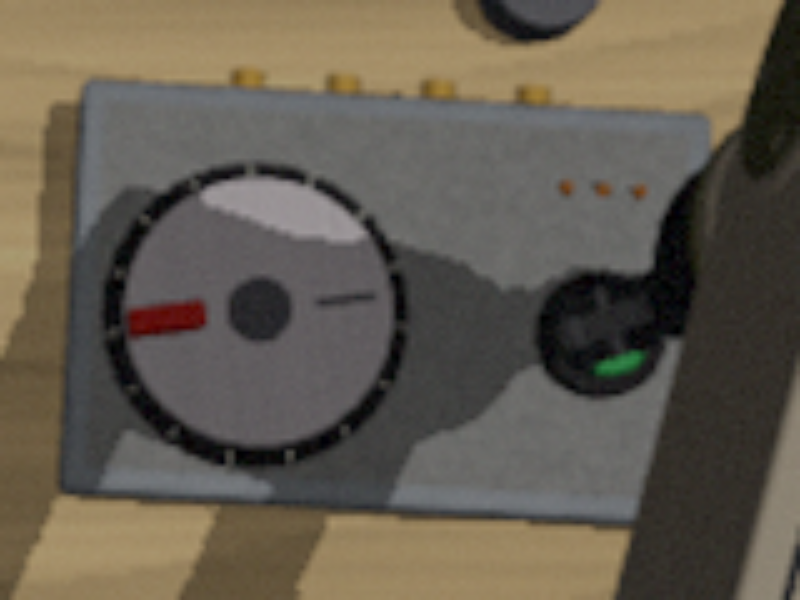

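The dial reads about 94° from above and 96° from the wrist: four clicks, since the neighbours are 72° and 120°. The lug now points left at (167,319) in the crop. Next I'll refine the button centre from the wrist view.

```bash
python3 - <<'E'
from h import *
f,K,T=load("pics/wrist_10.npz")
g=mask(f,"green");cn=max(cv2.findContours(g,0,1)[0],key=cv2.contourArea);e=cv2.fitEllipse(cn);print(e)
for z in (64,67,70): print(z,onplane(e[0],z,K,T).round(1))
w=ray(e[0],K,T)
f,K,T=load("pics/top0.npz");w2=ray((436.5,230.8),K,T);f,K,T=load("pics/scene0.npz");w3=ray((211.7,254.9),K,T)
print(tri([w,w2,w3]))
y=np.radians(18);d=np.array([533.5-534.3,-140.4+145.2]);print("shift",d@[np.cos(y),np.sin(y)],d@[np.sin(y),-np.cos(y)])
E
```

```text
((307.2057189941406, 253.16012573242188), (48.686649322509766, 48.93252182006836), 118.24739837646484)
64 [ 532.2 -140.7   64. ]
67 [ 533.2 -140.4   67. ]
70 [ 534.3 -140.1   70. ]
(array([ 533.45019996, -140.56127511,   66.57756379]), [np.float64(0.3750065595415594), np.float64(0.4973033530886044), np.float64(0.36280799094887306)])
shift 0.7224363599636627 -4.812284873716664
```

```bash
python3 -m creep '{"translation": [[0.7,-4.8,0],[0,0,20],[0,0,20],[0,0,20],[0,0,10],[0,0,0]], "rotation": [[0,0,0],[0,0,0],[0,0,0],[0,0,0],[0,0,0],[0,0,0]], "claw": [0,0,0,0,0,0]}'
python3 -m creep '{"translation": [[0,0,2],[0,0,2],[0,0,2],[0,0,2],[0,0,0]], "rotation": [[0,0,0],[0,0,0],[0,0,0],[0,0,0],[0,0,0]], "claw": [0,0,0,0,0]}'
python3 look.py 11 wrist scene
```

```text
time: 12.05
tool_pos: [531.4, -133.9, 75.7]
tcp_rot: [-179.9, 0.1, 18.2]
ft_force: [-0.3, 0.4, 0.5]
finger_gap: 0.1
time: 12.55
tool_pos: [533.4, -135.5, 69.8]
tcp_rot: [180.0, -0.1, 18.1]
ft_force: [0.7, 1.0, 1.5]
finger_gap: -0.1
12.55 [ 533.4 -135.5   69.8] [ 1.7996e+02 -7.0000e-02  1.8150e+01] [0.66 1.02 1.48]
centre in tool x,y 51.32332793522971 -125.76441706420644 tool turned 83.0534941256572
wrist []
scene [([293, 253, 15, 11, 159], [299.75, 258.09])]
lug [548.1  40.1  91. ] dial deg ~ 108.5 r 40.4
```

View pics/scene_11.png

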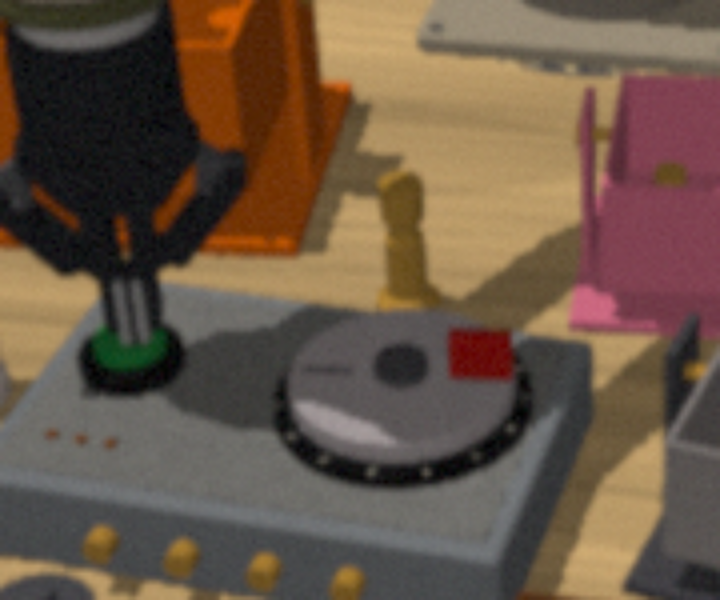

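The fingertip is on target but about 5 mm toward the dial; the earlier -145 reading was a transient. I'll lift slightly, recentre, then press.

```bash
python3 -m creep '{"translation": [[0,0,-5],[-1.5,4.7,0],[0,0,0],[0,0,0]], "rotation": [[0,0,0],[0,0,0],[0,0,0],[0,0,0]], "claw": [0,0,0,0]}'
python3 -m creep '{"translation": [[0,0,2],[0,0,2],[0,0,2],[0,0,0]], "rotation": [[0,0,0],[0,0,0],[0,0,0],[0,0,0]], "claw": [0,0,0,0]}'
python3 -m creep '{"translation": [[0,0,1],[0,0,1],[0,0,0]], "rotation": [[0,0,0],[0,0,0],[0,0,0]], "claw": [0,0,0]}'
```

```text
time: 13.05
tool_pos: [532.4, -140.4, 74.0]
tcp_rot: [-180.0, 0.0, 18.1]
ft_force: [-0.8, 0.7, 1.1]
finger_gap: 0.0
time: 13.45
tool_pos: [532.7, -140.3, 68.2]
tcp_rot: [180.0, 0.0, 18.2]
ft_force: [-1.9, -0.8, 3.2]
finger_gap: -0.3
time: 13.75
tool_pos: [532.8, -140.3, 66.3]
tcp_rot: [180.0, 0.0, 18.2]
ft_force: [-2.5, -0.4, 5.3]
finger_gap: -0.4
```

```bash
python3 -m creep '{"translation": [[0,0,1],[0,0,1],[0,0,0]], "rotation": [[0,0,0],[0,0,0],[0,0,0]], "claw": [0,0,0]}'
python3 -m creep '{"translation": [[0,0,1],[0,0,0]], "rotation": [[0,0,0],[0,0,0]], "claw": [0,0]}'
python3 -m creep '{"translation": [[0,0,1],[0,0,0]], "rotation": [[0,0,0],[0,0,0]], "claw": [0,0]}'
```

```text
time: 14.05
tool_pos: [532.9, -140.3, 65.8]
tcp_rot: [180.0, 0.0, 18.2]
ft_force: [-9.0, 1.4, 17.1]
finger_gap: -0.2
time: 14.25
tool_pos: [532.9, -140.4, 65.7]
tcp_rot: [180.0, 0.0, 18.2]
ft_force: [-12.7, 2.5, 25.4]
finger_gap: 0.1
time: 14.45
tool_pos: [533.1, -140.4, 65.6]
tcp_rot: [180.0, -0.0, 18.2]
ft_force: [-17.2, 4.2, 32.4]
finger_gap: -0.0
```

```bash
python3 look.py 12 scene
python3 -m creep '{"translation": [[0,0,-3],[0,0,-3],[0,0,-4],[0,0,-10],[0,0,-20],[0,0,-30],[0,0,-40],[0,0,-40],[0,0,0]], "rotation": [[0,0,0],[0,0,0],[0,0,0],[0,0,0],[0,0,0],[0,0,0],[0,0,0],[0,0,0],[0,0,0]], "claw": [0,0,0,0,0,0,0,0,0]}'
python3 look.py 13 scene wrist top
```

```text
14.45 [ 533.1 -140.4   65.6] [179.97  -0.    18.16] [-17.15   4.15  32.4 ]
centre in tool x,y 53.20892123405293 -130.3338084314937 tool turned 83.03695050460476
scene [([293, 253, 15, 11, 163], [299.91, 258.06])]
lug [548.   40.4  91. ] dial deg ~ 108.2 r 40.7
time: 15.4
tool_pos: [536.2, -141.3, 219.9]
tcp_rot: [179.6, -0.5, 18.2]
ft_force: [1.3, 0.3, 0.9]
finger_gap: -0.1
15.4 [ 536.2 -141.3  219.9] [179.62  -0.51  18.16] [1.3  0.35 0.88]
centre in tool x,y 50.525555184115305 -132.10877540128442 tool turned 83.04060656769256
scene [([293, 253, 15, 11, 161], [299.84, 258.11])]
lug [548.2  40.3  91. ] dial deg ~ 108.5 r 40.6
wrist [([78, 155, 39, 19, 505], [96.7, 163.82]), ([122, 160, 3, 2, 3], [123.0, 160.33])]
lug [538.2  38.5  91. ] dial deg ~ 94.1 r 38.7
top [([341, 226, 15, 6, 68], [347.97, 228.25])]
lug [537.9  38.2  95. ] dial deg ~ 93.6 r 38.6
```

View pics/scene_12.png

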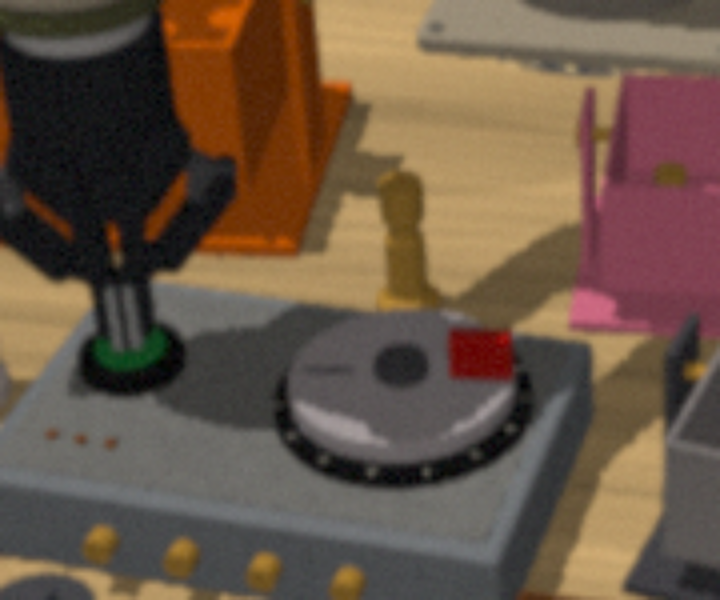

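View pics/scene_13.png

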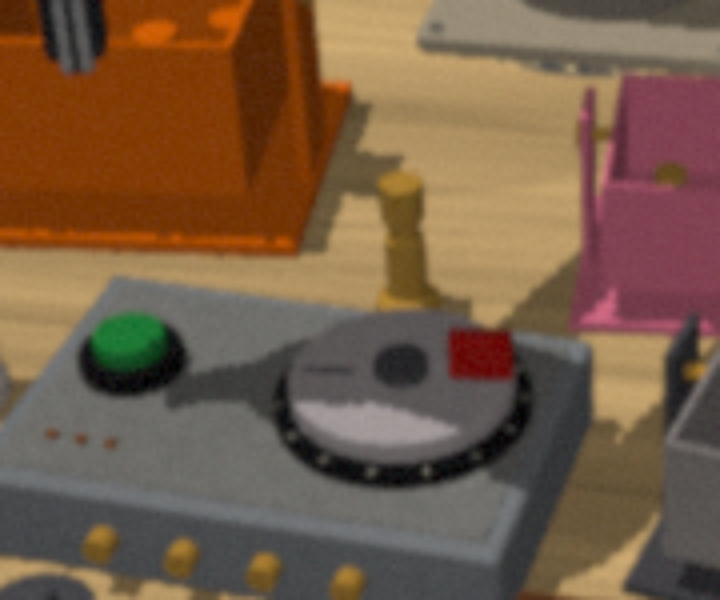

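View pics/wrist_13.png

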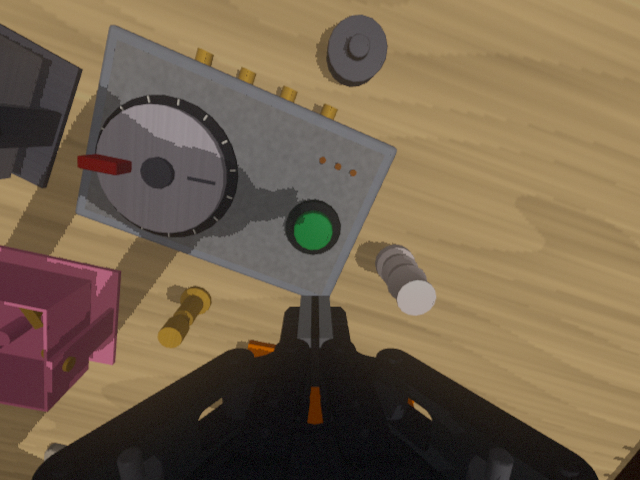

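The button is back up. On the way down the force followed the 5 N / 6 mm spring (1.5 N at z 69.8, 3.2 at 68.2, 5.3 at 66.3) and then hit a hard stop at z≈65.8, so it was fully pressed. One last check that the neighbours haven't moved, then I'll hand in.

```bash
python3 - <<'E'
from h import *
a=load("pics/top0.npz")[0];b=load("pics/top_13.npz")[0]
f=cv2.resize(np.hstack([a[60:400,200:560],b[60:400,200:560]]),(796,376));cv2.imwrite("pics/cmp.png",f[:,:,::-1])
g=[cv2.cvtColor(x,cv2.COLOR_RGB2GRAY).astype(np.float32) for x in(a,b)]
for n,(u,v,w,h) in {"bin":(222,185,90,82),"whistle":(372,290,28,26),"weight":(408,144,32,32),"pillar":(468,230,38,28)}.items():
    w=np.s_[v:v+h,u:u+w]; print(n,cv2.phaseCorrelate(g[0][w],g[1][w]))
E
```

```text
bin ((0.03744847777620919, -0.0028200161923876976), 0.904095387282195)
whistle ((0.02730834446135688, 0.45504608010683434), 1.0180973129507935)
weight ((-0.0426107181854114, -0.020060820473030816), 0.9768286594189703)
pillar ((-0.13161143810989273, -0.6901759402914109), 0.26953997373580935)
```

View pics/cmp.png

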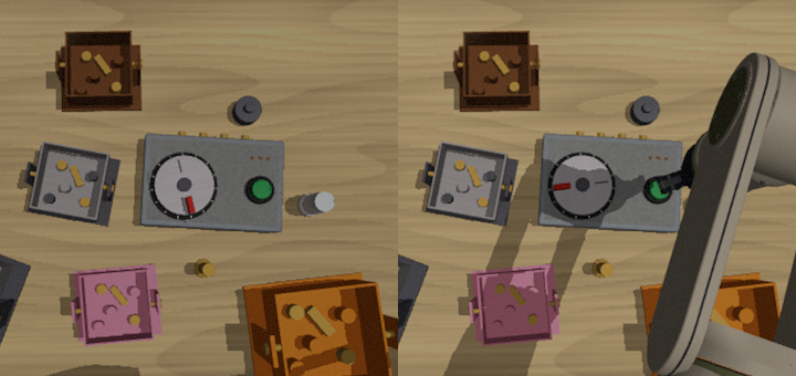

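```bash
python3 - <<'E'
from h import *
a=load("pics/scene0.npz")[0];b=load("pics/scene_13.npz")[0]
g=[cv2.cvtColor(x,cv2.COLOR_RGB2GRAY).astype(np.float32) for x in(a,b)]
for n,(u,v,w,h) in {"pillar":(152,224,34,54),"whistle":(270,206,22,30),"bin":(336,240,100,90)}.items():
    w=np.s_[v:v+h,u:u+w]; print(n,cv2.phaseCorrelate(g[0][w],g[1][w]))
from bench import *
hand_in(); print("handed in",sense()["time"])
E
```

```text
pillar ((0.012234546536173951, 0.07709537210324413), 0.9712333394666758)
whistle ((0.251915610784204, 0.07767756518639324), 0.9572369986110263)
bin ((0.038096171291087444, -0.030430462942497627), 0.9356079858144124)
the job is handed in; nothing more can be done
the job is handed in; nothing more can be done
```

The job is handed in. I pushed the red lug clockwise four clicks with the shut fingertips, watching each snap. Then I pressed the green button to its hard stop and let it come back up, at about 15.5 s on the robot's clock.

**Dial:** the last pictures read 93.6–94.1° from the top and wrist cameras. The clicks are 24° apart, so this is the fourth (96°), and the 2° shortfall fits the bias seen at earlier clicks. The scene camera's rough estimate disagreed at 108°. It takes the lug's side face at the wrong height, so I gave it no weight.

**Button:** the force followed the 5 N spring down, then hit a hard stop about 6 mm below first contact. I overpressed to about 32 N vertical and 17 N sideways before releasing. It was seen back up afterwards, with the arm clear at z≈220.

**Neighbours:**
- The small grey bin and the counterweight showed no movement.
- The pillar was hidden by the arm from above, so its top-view comparison was unusable (0.7 px at low confidence). The scene view showed no shift.
- The whistle showed an apparent shift of 0.25–0.45 px. I put this down to the arm's shadow, as the arm was never near it.

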